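Put the baker's twine away and re-pin the stand

TASK

Draw the yellow-handled lock pin, swing the stand's bail back, then slide every red-and-white twine spool up off its spindle and stand it upright in a pocket of the wooden caddy; leave the brown jute spool on the stand and the other things on the counter alone. Then swing the bail back up over the spindles as far as it goes and push the pin fully home through the fork and the bail, with its yellow grip right against the fork.

Things in the scene. Friction and masses are not known exactly. Their poses are not given: they have to be found in the camera images.
- stand: Twine stand, fixed: flat steel base 120 x 450 x 12 mm with a row of four upright steel spindles along its y (16 mm diameter, 85 mm apart, tops 107 mm above the counter). Origin: centre of its underside; x points roughly away from the robot. At its -y end stands a fork of two cheeks with the bail's arm between them; at its +y end low brackets, 48 mm high
- spindle0 (a point): Foot of spindle 0 (y = -127.5 mm on the stand), on top of the base, 12 mm above the counter
- spindle1 (a point): Foot of spindle 1 (y = -42.5 mm on the stand), on top of the base, 12 mm above the counter
- spindle2 (a point): Foot of spindle 2 (y = 42.5 mm on the stand), on top of the base, 12 mm above the counter
- spindle3 (a point): Foot of spindle 3 (y = 127.5 mm on the stand), on top of the base, 12 mm above the counter
- lock (a point): Centre of the pin hole's mouth, on the fork's outer (-y) face, 85 mm above the counter; stand axes. Hole: 13 mm diameter, along the stand's +y through outer cheek, bail arm (in line only with the bail at 0) and inner cheek, 28 mm in all, open beyond. Cheeks: 36 mm wide (x), 8 mm thick, tops 105 mm above the counter, stand y -212 to -204 and -192 to -184 mm
- bail (a joint): Angle of the bail: two arms and a 10 mm round cross bar along the stand's y, hinged low at both ends. 0: upright at its stop, bar 128 mm above the counter over the spindles, spools cannot come off; 1.45: swung back to +x at its stop, bar low (42 mm) behind the stand. Hinge friction 0.05 N m: past about 0.4 it sinks open by itself, below that it stays. Starts at 0, held by the pin
- bail_bar (a point): Middle of the bail's cross bar, on its centre line, 98 mm from the hinge; free round bar here, 10 mm thick; brass guide eyes (26 mm) stand on the bar above each spindle
- bail_hinge (a point): Middle of the bail's hinge axis (parallel to the stand's y), 30 mm above the counter
- pin: Lock pin, 60 g: 10 mm steel shank, 42 mm long, tapered end, to its +y; flat yellow grip 26 mm wide (x), 60 mm long, 13 mm thick (z) to its -y. Origin: on the axis at the shoulder, where the shank leaves the grip; lying flat the origin is 6.5 mm above the surface. Starts home in the fork, grip flat, origin at point lock, axes along the stand's
- pin_grip (a point): Middle of the pin's yellow grip, 34 mm from the shoulder
- pin_tip (a point): Tip of the pin's shank
- red0: Spool of red-and-white striped twine on a card core, 60 mm diameter, 85 mm tall, about 160 g, with a 23 mm bore right through along its z axis; origin: centre of its underside. At the start it sits on one of the spindles. May be absent
- red1: Spool of red-and-white striped twine on a card core, 60 mm diameter, 85 mm tall, about 160 g, with a 23 mm bore right through along its z axis; origin: centre of its underside. At the start it sits on one of the spindles. May be absent
- red2: Spool of red-and-white striped twine on a card core, 60 mm diameter, 85 mm tall, about 160 g, with a 23 mm bore right through along its z axis; origin: centre of its underside. At the start it sits on one of the spindles. May be absent
- jute: Spool of plain brown jute twine, 60 mm diameter, 85 mm tall, about 160 g, with a 23 mm bore right through along its z axis; origin: centre of its underside. At the start it sits on one of the spindles; it stays there
- caddy: Loose open wooden caddy, 100 x 270 mm, walls 40 mm high and 6 mm thick, 0.7 kg, with three pockets in a row along its y axis. Origin: centre of its underside
- pocket0 (a point): Centre of the floor of pocket 0 (88 x 82 mm inside, floor 6 mm above the caddy's underside; y = -88 mm on the caddy); dividers 35 mm high
- pocket1 (a point): Centre of the floor of pocket 1 (88 x 82 mm inside, floor 6 mm above the caddy's underside; y = 0 mm on the caddy); dividers 35 mm high
- pocket2 (a point): Centre of the floor of pocket 2 (88 x 82 mm inside, floor 6 mm above the caddy's underside; y = 88 mm on the caddy); dividers 35 mm high
- mill: Dark wooden pepper mill, 60 mm diameter, 150 mm tall, bystander; origin: centre of its underside
- oil: Green glass oil bottle, 64 mm diameter, 200 mm tall, bystander; origin: centre of its underside

How it is judged:
On the way, in this order (a step that is already met when the one before it is completed fails the run):
1. the pin is drawn and the bail swung back past 1.2 rad (distance between pin and lock above 0.045 m and value of joint bail above 1.2 rad), for 0.2 s.
2. every red-and-white spool stands upright in the caddy with the bail still swung back (x of red0 in the frame of caddy between -0.05 and 0.05 m and y of red0 in the frame of caddy between -0.135 and 0.135 m and z of red0 in the frame of caddy between -0.005 and 0.02 m and angle between each of red0, red1, red2's own z axis and vertical below 0.15 rad and x of red1 in the frame of caddy between -0.05 and 0.05 m and y of red1 in the frame of caddy between -0.135 and 0.135 m and z of red1 in the frame of caddy between -0.005 and 0.02 m and x of red2 in the frame of caddy between -0.05 and 0.05 m and y of red2 in the frame of caddy between -0.135 and 0.135 m and z of red2 in the frame of caddy between -0.005 and 0.02 m and value of joint bail above 0.8 rad), for 0.2 s.
3. the bail is upright over the spindles again (within 0.06 rad of its stop) (value of joint bail below 0.06 rad), for 0.2 s.
4. the pin is home through the fork and the bail (value of joint bail below 0.06 rad and distance between pin and lock below 0.006 m and angle between the y axis of pin and the y axis of stand, either way round below 0.2 rad), for 0.2 s.
At the end, for the whole second after the job is handed in: Red-and-white spools upright (0.15 rad) on the level caddy's floor; jute within 15 mm of its start; bail within 0.06 rad of upright; pin's shoulder within 6 mm of the fork's mouth, its axis within 0.2 rad of the hole's; all at rest (all of step 4 and x of red0 in the frame of caddy between -0.05 and 0.05 m and y of red0 in the frame of caddy between -0.135 and 0.135 m and z of red0 in the frame of caddy between -0.005 and 0.02 m and angle between each of red0, red1, red2's own z axis and vertical below 0.15 rad and x of red1 in the frame of caddy between -0.05 and 0.05 m and y of red1 in the frame of caddy between -0.135 and 0.135 m and z of red1 in the frame of caddy between -0.005 and 0.02 m and x of red2 in the frame of caddy between -0.05 and 0.05 m and y of red2 in the frame of caddy between -0.135 and 0.135 m and z of red2 in the frame of caddy between -0.005 and 0.02 m and linear speed of each of red0, red1, red2, pin, caddy below 0.02 m/s and angle between caddy's own z axis and vertical below 0.05 rad and distance of jute from where it was at the start of the episode below 0.015 m); the robot touches nothing.
It fails at once if the mill is shoved more than 30 mm or tipped (distance of mill from where it was at the start of the episode above 0.03 m or angle between mill's own z axis and vertical above 0.5 rad).
It fails at once if the oil is shoved more than 30 mm or tipped (distance of oil from where it was at the start of the episode above 0.03 m or angle between oil's own z axis and vertical above 0.5 rad).
It fails at once if the jute spool is lifted off its spindle (distance of jute from where it was at the start of the episode above 0.06 m).
Of red0, red1, red2 only 2 to 3 are there at a start; the rules pass over those that are not, and their reading is None.
At some moment in a run one of caddy may be knocked a few centimetres aside while the robot is not near it.
It also fails if it takes over 210 s, if anything falls off the work surface, if the arm or the gripper's body presses on something with over 40 N, if the wrist force passes 120 N, or if a joint passes its speed limit or range.

ROBOT

A 7-joint arm with a two-finger parallel gripper is mounted at the origin on the work surface. World frame = base frame: x ahead of the robot, y to its left, z up, the work surface at z = 0. Lengths are in m, angles in rad, forces in N, time in s.
With the tool pointing down it reaches from about 0.4 to 0.875 m from the base axis. Payload 4.4 kg.
Tool frame: the origin (TCP) lies midway between the tips of the shut fingers; the grasp point (between the pads) lies 19 mm behind it; z points along the fingers, y is the direction in which the jaws open and shut (so a half turn about z gives the same grasp; the last joint's range is limited). The gripper opens to 85 mm and grips with 20 to 120 N. Pads are 22 mm wide; open, the fingers measure 114 mm over their backs; the gripper's body (76 mm by 85 mm) begins 54 mm behind the grasp point. The pads swing forward as they close: fully open they stand 13 mm farther back than shut.
Start: joints at [1.062, 0.628, 0.038, 1.517, -0.027, 0.996, -0.02], TCP at [0.279, -0.587, 0.231] pointing down, gripper open.
Joint ranges: [-3.06, 3.06], [-0.37, 2.12], [-1.25, 1.32], [0.18, 2.47], [-1.1, 4.24], [0.23, 1.98], [-2.94, 2.94]. Speed limits (rad/s): [2.57, 2.57, 3.14, 3.14, 3.14, 3.14, 3.14].

INTERFACE

Orientations are given as a unit quaternion [x, y, z, w].
In Python, from station import manip gives the robot as it stands. Calls block until the motion is done:
- manip.move_pose(position, orientation): joint-space move of the TCP to a pose.
- manip.servo_line(position, rotation=None, feed=0.15): straight line of the TCP; rotation=None keeps the orientation; feed is the mean speed in m/s.
- manip.goto_joints(angles): joint-space move.
- manip.set_gripper(opening): opening from 0.0 (shut) to 1.0 (fully open); the grip force is fixed at half the most; returns when the fingers have stopped.
- manip.pause(seconds).
- manip.solve_ik(position, orientation): joint angles nearest the present ones, or None.
- manip.get_image(name): name is "scene" or "side" or "wrist"; returns a dict with "color" (420x560x3 uint8, red, green, blue), "vfov" (degrees; the focal length in pixels is half the picture's height over the tangent of half this angle, whatever the lens; pixels are square), "cx", "cy" (the principal point, pixels), "cam_to_world" (4x4, takes a point from camera to world coordinates). Camera axes: x right, y down, z forward; pixel columns grow to the right and rows downward; lengths in m; the calibration is good to about 2 mm. A picture is of the moment at which its call begins. There is no depth.
A pose or a line that the arm cannot do raises manip.PlanningError and nothing moves.
- manip.finish_job(): hands the job in, once; it reports no verdict.
Readings, each from a call of its own:
- manip.get_time(): time.
- manip.get_joint_positions(): joint angles.
- manip.get_joint_velocities(): joint speeds.
- manip.get_effort(): joint torques, N m.
- manip.get_tool_pos(): TCP position.
- manip.get_orientation(): TCP orientation.
- manip.get_force(): force on the tool from outside, world axes, zero at the start.
- manip.get_ft_torque(): the same for the moment, N m.
- manip.get_opening(): opening from 0.0 (shut) to 1.0 (fully open).
Only numpy, scipy, OpenCV 4.12 (cv2) and the standard library are available. Lean on these libraries where they do the work, as an engineer would, in place of code of your own. Each camera call takes 0.05 s, during which the arm holds its last target.

## Working session

There is one attempt and no reset: what is moved stays moved. The work goes in short steps, each a Python script; the robot and the scene stay as the last script left them, time stands still between calls to the robot, and variables do not carry over. Pictures are saved under pics/ and viewed, and the job is handed in when it is done.

```bash
ls; mkdir -p pics
python3 - <<'E'
from station import manip
import cv2
for n in ["scene","side","wrist"]:
    d=manip.get_image(n); cv2.imwrite(f"pics/a_{n}.png",d["color"][:,:,::-1]); print(n,d["vfov"],d["cx"],d["cy"],d["cam_to_world"])
print(manip.get_time(),manip.get_orientation(),manip.get_opening(),manip.get_force())
E
```

```text
pics
scene 51.41883463487632 285.4260999969745 210.85965243441413 [[-0.09281348  0.72700886 -0.68032623  1.18439472]
 [ 0.99565222  0.06234921 -0.06920433  0.05651465]
 [-0.00789435 -0.68379141 -0.72963483  0.82843292]
 [ 0.          0.          0.          1.        ]]
side 54.12640642218727 287.20874805287474 206.5161266926154 [[-0.85610618 -0.37058302  0.36020887  0.15824015]
 [-0.51658874  0.63356476 -0.5759616   0.53937934]
 [-0.01477406 -0.67916413 -0.73383773  0.83993639]
 [ 0.          0.          0.          1.        ]]
wrist 62.43753631852521 273.8896701978614 207.53021652427034 [[ 0.42902393 -0.85817754 -0.28190385  0.35026358]
 [-0.90329044 -0.40835592 -0.13157441 -0.55199794]
 [-0.0022029   0.31108962 -0.95037803  0.37329254]
 [ 0.          0.          0.          1.        ]]
0.15 [ 9.75587008e-01  2.19612105e-01 -1.58288682e-04 -6.98446327e-04] 0.9965761683375235 [-0.45811589  0.04303435 -0.48503073]
```

View pics/a_scene.png

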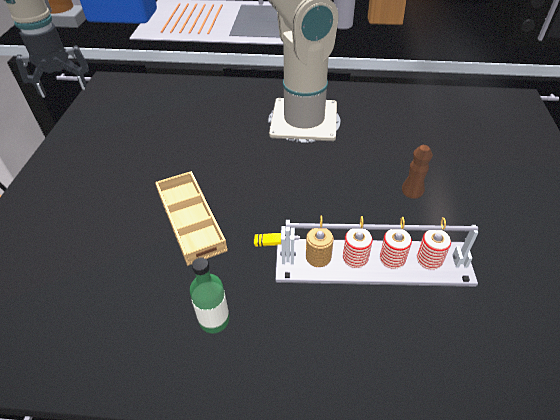

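View pics/a_side.png

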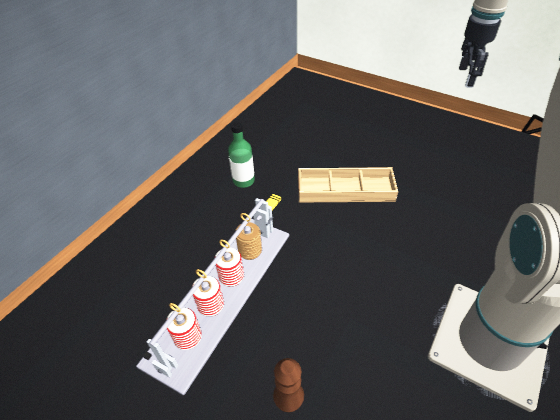

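View pics/a_wrist.png

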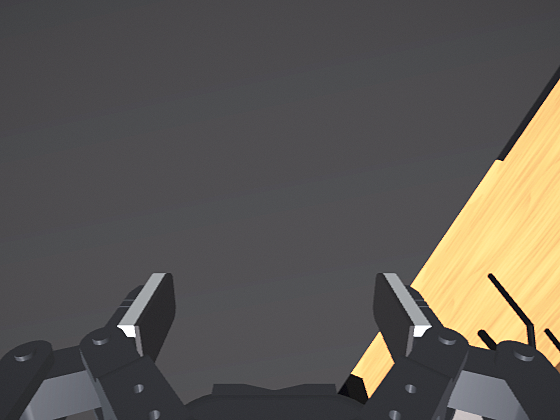

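The scene view shows jute at (319,247), red spools at (358,247), (396,247) and (434,248), the pin grip at (268,240), the caddy around (190,217), the bottle at (209,300) and the mill at (417,172). I'll zoom in to measure.

```bash
cat > h.py <<'E'
import numpy as np, cv2
from station import manip
from scipy.spatial.transform import Rotation as R
def img(n,save=None):
    d=manip.get_image(n); d["n"]=n
    if save: cv2.imwrite(f"pics/{save}.png",d["color"][:,:,::-1])
    return d
def ray(d,u,v):
    f=d["color"].shape[0]/2/np.tan(np.radians(d["vfov"])/2)
    M=np.array(d["cam_to_world"]); r=M[:3,:3]@np.array([(u-d["cx"])/f,(v-d["cy"])/f,1]); return M[:3,3],r/np.linalg.norm(r)
def onz(d,u,v,z):
    o,r=ray(d,u,v); return o+r*(z-o[2])/r[2]
def proj(d,p):
    f=d["color"].shape[0]/2/np.tan(np.radians(d["vfov"])/2)
    M=np.array(d["cam_to_world"]); c=M[:3,:3].T@(np.array(p)-M[:3,3]); return np.array([d["cx"]+f*c[0]/c[2],d["cy"]+f*c[1]/c[2]])
def tri(d1,p1,d2,p2):
    o1,r1=ray(d1,*p1);o2,r2=ray(d2,*p2)
    A=np.stack([r1,-r2],1);t=np.linalg.lstsq(A,o2-o1,rcond=None)[0]
    a,b=o1+r1*t[0],o2+r2*t[1]; return (a+b)/2,np.linalg.norm(a-b)
def crop(d,x0,y0,x1,y1,s,name):
    c=d["color"][y0:y1,x0:x1,::-1]; cv2.imwrite(f"pics/{name}.png",cv2.resize(c,None,fx=s,fy=s,interpolation=cv2.INTER_CUBIC))
E
python3 - <<'E'
from h import *
s=img("scene");t=img("side")
crop(s,245,205,485,295,3.3,"b_s1"); crop(s,145,165,245,345,3.3,"b_s2")
crop(t,130,185,300,395,2.8,"b_t1"); crop(t,220,115,410,215,4,"b_t2")
E
```

```text
(no output)
```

View pics/b_s1.png

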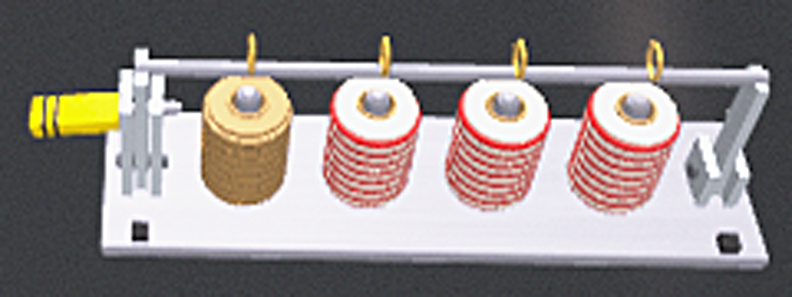

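View pics/b_s2.png

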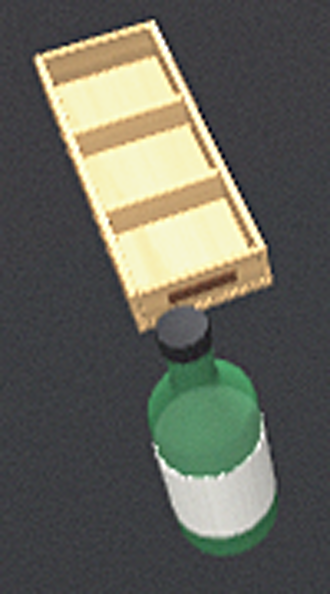

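View pics/b_t1.png

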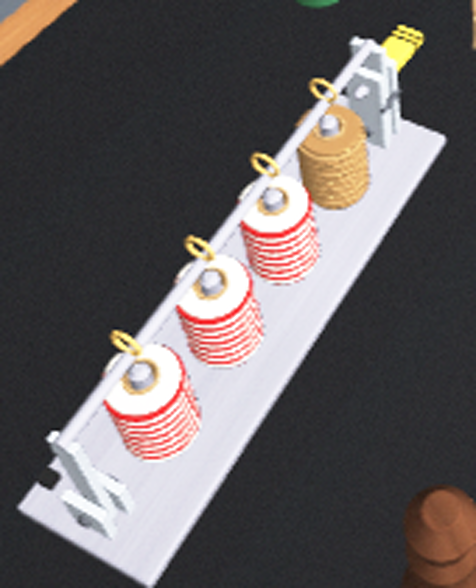

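View pics/b_t2.png

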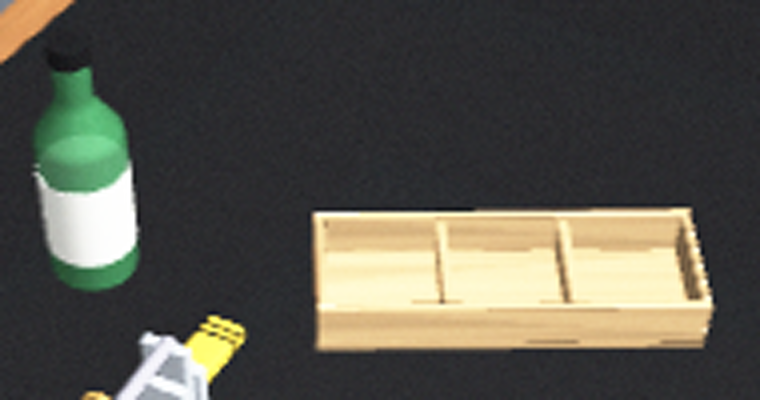

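Run:
```python
from h import *
np.set_printoptions(precision=4,suppress=True)
s=img("scene");t=img("side")
S=lambda x,y:(245+(x+.5)/3.3-.5,205+(y+.5)/3.3-.5)
T=lambda x,y:(130+(x+.5)/2.8-.5,185+(y+.5)/2.8-.5)
S2=lambda x,y:(145+(x+.5)/3.3-.5,165+(y+.5)/3.3-.5)
T2=lambda x,y:(220+(x+.5)/4-.5,115+(y+.5)/4-.5)
P=[]
for a,b in zip([(247,98),(379,101),(508,99),(634,104)],[(330,125),(274,199),(210,281),(142,376)]):
    p,e=tri(s,S(*a),t,T(*b)); P.append(p); print("spindle",p,e, onz(s,*S(*a),.1),onz(t,*T(*b),.1))
print("base scene", [onz(s,*S(*a),.012) for a in [(103,247),(767,258)]])
print("base side", [onz(t,*T(*a),.012) for a in [(445,140),(152,583),(18,507)]])
print("caddy scene top", [onz(s,*S2(*a),.04) for a in [(36,58),(155,21),(267,248),(136,298)]])
print("caddy side top", [onz(t,*T2(*a),.04) for a in [(313,213),(690,209),(711,306),(317,308)]])
print("grip scene",[onz(s,*S(*a),.0915) for a in [(36,97),(30,135),(118,94)]])
print("grip side",[onz(t,*T(*a),.0915) for a in [(405,27),(424,37)]])
# oil & mill base
print("oil", onz(s,*S2(220,555),0), onz(s,*S2(183,325),.2),onz(t,*T2(70,50),.2))
print("mill",onz(s,414,196,0),onz(s,423,148,.15), onz(t,288,408,0))
```

```text
spindle [0.5657 0.067  0.0973] 0.0020290476145316968 [0.5686 0.0678 0.1   ] [0.564  0.0677 0.1   ]
spindle [0.5606 0.1532 0.0976] 0.0037064487949908646 [0.5637 0.1544 0.1   ] [0.5588 0.1525 0.1   ]
spindle [0.5548 0.2382 0.1005] 0.0012403158707476618 [0.5547 0.2389 0.1   ] [0.5549 0.2374 0.1   ]
spindle [0.5489 0.3217 0.0966] 0.0002911051972502584 [0.5519 0.3206 0.1   ] [0.5471 0.3225 0.1   ]
base scene [array([ 0.6344, -0.0227,  0.012 ]), array([0.6042, 0.4219, 0.012 ])]
base side [array([ 0.5104, -0.0275,  0.012 ]), array([0.483 , 0.4126, 0.012 ]), array([0.6019, 0.422 , 0.012 ])]
caddy scene top [array([ 0.3751, -0.3707,  0.04  ]), array([ 0.3233, -0.2859,  0.04  ]), array([ 0.5534, -0.149 ,  0.04  ]), array([ 0.605 , -0.2306,  0.04  ])]
caddy side top [array([ 0.6031, -0.235 ,  0.04  ]), array([ 0.3694, -0.3758,  0.04  ]), array([ 0.3206, -0.2895,  0.04  ]), array([ 0.552 , -0.1523,  0.04  ])]
grip scene [array([ 0.5727, -0.0726,  0.0915]), array([ 0.6052, -0.0719,  0.0915]), array([ 0.5654, -0.0182,  0.0915])]
grip side [array([ 0.5759, -0.0677,  0.0915]), array([ 0.5543, -0.0657,  0.0915])]
oil [ 0.7688 -0.1425  0.    ] [ 0.7383 -0.1425  0.2   ] [ 0.7292 -0.1373  0.2   ]
mill [0.3282 0.3162 0.    ] [0.3124 0.3091 0.15  ] [0.2975 0.3296 0.    ]
```

```bash
cat >> h.py <<'E'
YAW=0.066; C=np.array([0.5577,0.1955])
def stand(x,y,z): 
    c,s=np.cos(YAW),np.sin(YAW); return np.array([C[0]+c*x-s*y,C[1]+s*x+c*y,z])
def down(a): return (R.from_euler('z',a)*R.from_euler('x',np.pi)).as_quat()
AM=YAW-np.pi/2; AP=YAW+np.pi/2
E
python3 - <<'E'
from h import *
np.set_printoptions(precision=3,suppress=True)
p=stand(0,-0.25,0.22)
for a in (AM,AP):
    print(a,manip.solve_ik(p,down(a)), manip.solve_ik(stand(0,.1275,.2),down(a)))
manip.move_pose(p,down(AM))
d=img("wrist","c1"); print(d["cam_to_world"],manip.get_time())
E
```

```text
-1.5047963267948965 [-0.299  0.59   0.545  1.751 -0.375  0.906 -2.669] [-0.016  0.858 -1.061  1.571  0.79   1.192  1.971]
1.6367963267948966 [ 0.266  0.553 -0.341  1.734  0.227  0.894 -0.105] [-0.241  0.699 -0.574  1.578  0.43   0.993 -0.88 ]
[[-0.998 -0.063 -0.019  0.579]
 [-0.066  0.948  0.312 -0.134]
 [-0.001  0.313 -0.95   0.363]
 [ 0.     0.     0.     1.   ]] 2.6583
```

View pics/c1.png

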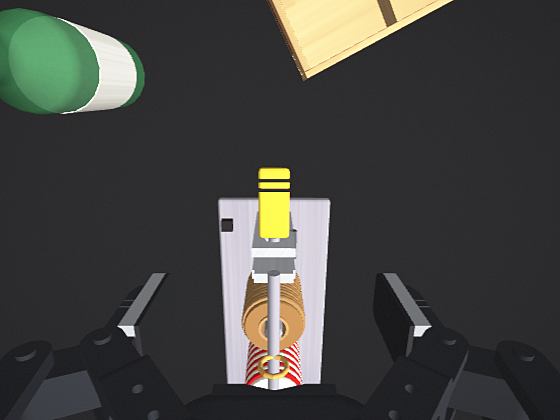

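The wrist view shows the yellow grip at (275,203), its end at v=168, the fork at (274,245), the bail bar at u≈274 and the jute bore at (271,328).

Run:
```python
from h import *
np.set_printoptions(precision=4,suppress=True)
d=img("wrist"); s=img("scene"); t=img("side")
hsv=cv2.cvtColor(d["color"],cv2.COLOR_RGB2HSV)
m=cv2.inRange(hsv,(25,150,150),(35,255,255)); m[300:]=0
m=cv2.morphologyEx(m,cv2.MORPH_CLOSE,np.ones((9,9),np.uint8))
c=max(cv2.findContours(m,cv2.RETR_EXTERNAL,cv2.CHAIN_APPROX_NONE)[0],key=cv2.contourArea)
r=cv2.minAreaRect(c); b=cv2.boxPoints(r); print(r)
for q in b: print(q,onz(d,*q,.0915))
ci=np.linalg.inv(R.from_euler('z',YAW).as_matrix())
def st(p): p=np.array(p)-[C[0],C[1],0]; return ci@p
for q in b: print("stand frame",st(onz(d,*q,.0915)))
for q in [(219,199),(330,199)]: print("base corner",st(onz(d,*q,.012)))
print("bar near",st(onz(d,274,272,.133)), "bar far",st(onz(d,274,352,.133)), "spindle0",st(onz(d,271,326,.105)))
for i,a in (("s",s),("t",t)):
    hsv=cv2.cvtColor(a["color"],cv2.COLOR_RGB2HSV); m=cv2.inRange(hsv,(25,150,120),(35,255,255))
    print(i,np.argwhere(m)[:,::-1].min(0),np.argwhere(m)[:,::-1].max(0))
crop(d,200,150,350,300,4,"c2")
```

```text
((274.5, 203.0), (68.0, 29.0), 90.0)
[260. 169.] [ 0.5863 -0.0765  0.0915]
[289. 169.] [ 0.5633 -0.078   0.0915]
[289. 237.] [ 0.5587 -0.0196  0.0915]
[260. 237.] [ 0.5832 -0.018   0.0915]
stand frame [ 0.0106 -0.2733  0.0915]
stand frame [-0.0124 -0.2733  0.0915]
stand frame [-0.0132 -0.2147  0.0915]
stand frame [ 0.0114 -0.2147  0.0915]
base corner [ 0.0578 -0.2243  0.012 ]
base corner [-0.0596 -0.2243  0.012 ]
bar near [-0.0005 -0.2042  0.133 ] bar far [-0.0005 -0.1315  0.133 ] spindle0 [ 0.0022 -0.1353  0.105 ]
s [254 223] [401 245]
t [267 194] [280 210]
```

View pics/c2.png

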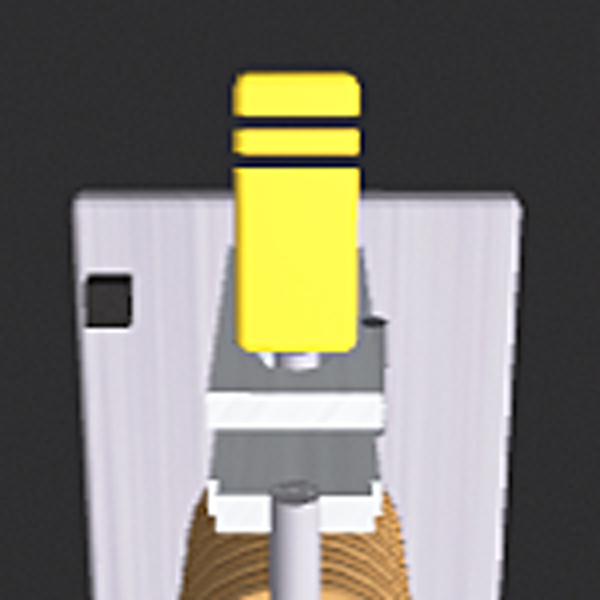

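The pin axis sits at stand x ≈ -1 mm, consistent with the stand pose. Next I draw the pin.

Run:
```python
from h import *
np.set_printoptions(precision=4,suppress=True)
manip.set_gripper(0.65)
q=down(AM)
manip.move_pose(stand(-0.001,-0.245,0.13),q)
manip.servo_line(stand(-0.001,-0.245,0.076),feed=0.08)
print(manip.get_tool_pos(),manip.get_force())
manip.set_gripper(0.0)
print(manip.get_opening(),manip.get_tool_pos(),manip.get_force(),manip.get_time())
img("wrist","d1")
```

```text
[ 0.5731 -0.0493  0.0761] [ 0.9466  0.3308 -0.7018]
0.2784074954357344 [ 0.5731 -0.0491  0.0765] [-0.548  -0.3215  2.4228] 4.8667
```

View pics/d1.png

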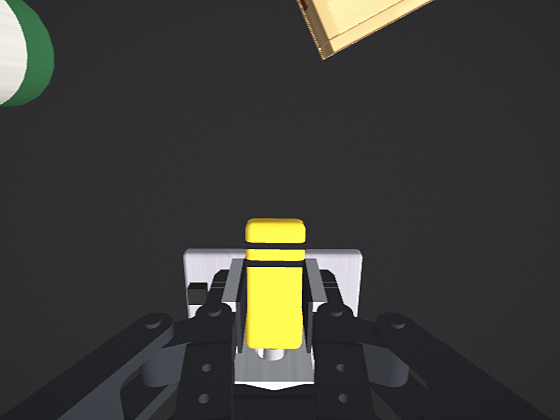

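Gripped: the grip fills the jaws at (275,285). Now I draw it out.

Run:
```python
from h import *
np.set_printoptions(precision=4,suppress=True)
p0=manip.get_tool_pos(); np.save("pin_home.npy",np.r_[p0,manip.get_orientation()])
u=stand(0,1,0)-stand(0,0,0)
manip.servo_line(p0-u*0.02,feed=0.06); print(manip.get_force(),manip.get_opening())
manip.servo_line(p0-u*0.06,feed=0.08); print(manip.get_force(),manip.get_opening())
manip.servo_line(p0-u*0.06+[0,0,0.06],feed=0.15)
w=img("wrist","e1")
manip.move_pose(stand(-0.13,-0.234,0.08),down(AM))
manip.servo_line(stand(-0.13,-0.234,0.004),feed=0.08); print(manip.get_tool_pos(),manip.get_force())
manip.set_gripper(0.6)
np.save("pin_rest.npy",manip.get_tool_pos())
manip.servo_line(stand(-0.13,-0.234,0.16),feed=0.2)
w=img("wrist","e2");print(manip.get_time())
```

```text
[ 0.0385 -0.5189 -0.4725] 0.2807430216586162
[ 0.4469  0.5421 -0.9419] 0.2797033675173141
[ 0.443  -0.0453  0.0039] [-2.0598  3.1663  9.4761]
9.7833
```

View pics/e1.png

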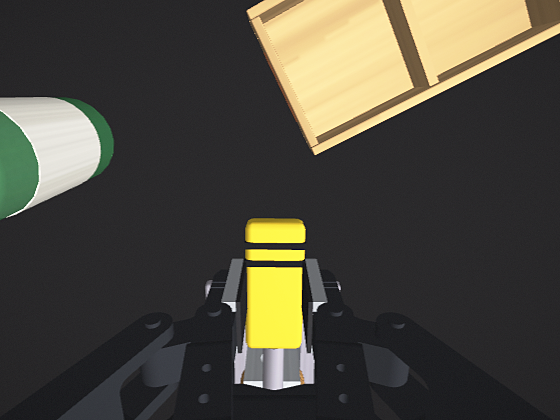

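View pics/e2.png

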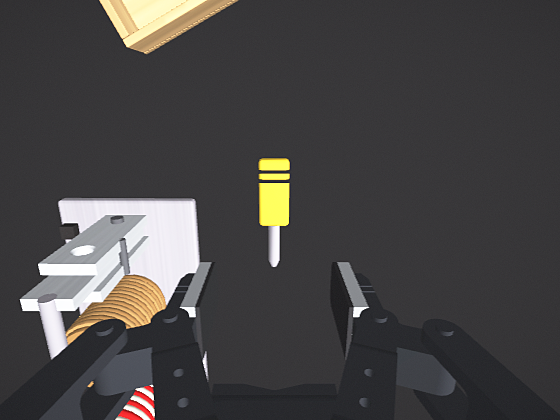

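The pin lies flat with its grip at (274,192), and the fork is clear. Next I swing the bail back with shut fingers at mid-bar.

Run:
```python
from h import *
np.set_printoptions(precision=4,suppress=True)
q=down(AP)
for y in (-.0425,0,.0425,.1275):
  for x in (0,.097): print(y,x,manip.solve_ik(stand(x,y,.06),q))
manip.set_gripper(0.0)
manip.move_pose(stand(-0.07,0,0.17),q)
manip.servo_line(stand(-0.06,0,0.113),feed=0.15)
for p in [(0,.113),(.035,.103),(.06,.075)]:
    manip.servo_line(stand(p[0],0,p[1]),feed=0.1); print(p,manip.get_force())
manip.servo_line(stand(0.06,0,0.2),feed=0.2)
manip.servo_line(stand(-0.1,0,0.25),feed=0.3)
s=img("scene","f_s"); img("side","f_t"); print(manip.get_time())
```

```text
-0.0425 0 [-0.2324  0.7669 -0.1302  1.8441  0.1757  0.5417 -0.4114]
-0.0425 0.097 [-0.1923  0.8687 -0.1544  1.5596  0.1775  0.7271 -0.3598]
0 0 [-0.3067  0.7761 -0.1242  1.816   0.1642  0.5594 -0.4691]
0 0.097 [-0.257   0.8785 -0.1492  1.5324  0.1699  0.7434 -0.4123]
0.0425 0 [-0.3777  0.7885 -0.1192  1.7794  0.1538  0.5827 -0.5246]
0.0425 0.097 [-0.3196  0.8917 -0.145   1.4968  0.1631  0.765  -0.4632]
0.1275 0 [-0.5073  0.8227 -0.114   1.6814  0.139   0.6454 -0.6303]
0.1275 0.097 [-0.4371  0.9284 -0.14    1.3993  0.1528  0.8244 -0.5595]
(0, 0.113) [-0.4144  0.426  -0.3552]
(0.035, 0.103) [ 0.4258  0.7269 -1.1918]
(0.06, 0.075) [ 0.8849 -0.1235 -0.2105]
15.8583
```

View pics/f_s.png

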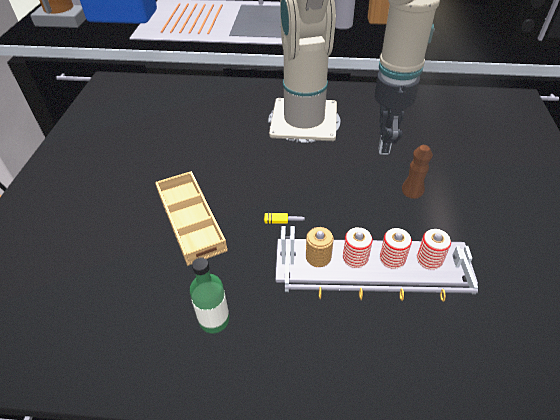

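View pics/f_t.png

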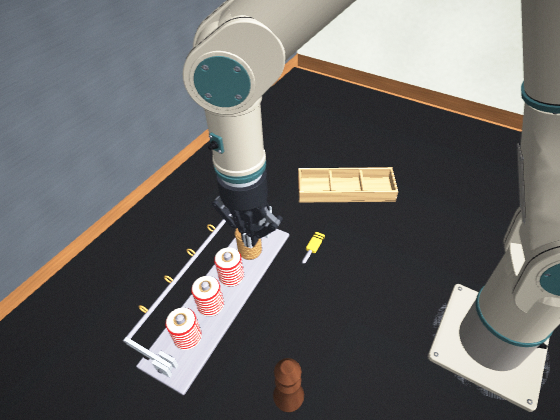

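The bail bar now lies behind the stand (scene v≈289) and the pin is at rest at (285,218). Next I check the bail angle, get the caddy pose and fetch the first spool.

```bash
cat >> h.py <<'E'
def wood(d):
    hsv=cv2.cvtColor(d["color"],cv2.COLOR_RGB2HSV); m=cv2.inRange(hsv,(10,50,120),(26,200,255))
    if d["n"]=="scene": m[:,270:]=0; m[:150]=0
    else: m[:,:260]=0; m[:130]=0; m[260:]=0
    m=cv2.morphologyEx(m,cv2.MORPH_OPEN,np.ones((3,3),np.uint8))
    c=max(cv2.findContours(m,cv2.RETR_EXTERNAL,cv2.CHAIN_APPROX_NONE)[0],key=cv2.contourArea)
    return c[:,0,:]
E
python3 - <<'E'
from h import *
np.set_printoptions(precision=4,suppress=True)
s=img("scene");t=img("side")
for th in (1.2,1.3,1.45): print(th,proj(s,stand(.098*np.sin(th),.1,.03+.098*np.cos(th))))
col=s["color"][275:300,383].astype(int).sum(1); print(col)
for d in (s,t):
    c=wood(d); h=cv2.convexHull(c)[:,0]
    print(d["n"],c.min(0),c.max(0),cv2.approxPolyDP(cv2.convexHull(c),3,True)[:,0].tolist())
    for q in cv2.approxPolyDP(cv2.convexHull(c),3,True)[:,0]: print(q,onz(d,*q,.04)[:2])
E
```

```text
1.2 [429.4788 279.4105]
1.3 [428.7371 283.1721]
1.45 [427.424 288.148]
[713 712 721 715 716 734 635 438 436 287  64 740 738 645 523 403 256 176
 193 184 182 185 158 181 167]
scene [184 240] [226 264] [[225, 240], [225, 251], [187, 264], [184, 254]]
[225 240] [ 0.5541 -0.1502]
[225 251] [ 0.5861 -0.1441]
[187 264] [ 0.6296 -0.2218]
[184 254] [ 0.6027 -0.2355]
side [298 167] [397 202] [[392, 167], [395, 201], [299, 201], [298, 169]]
[392 167] [ 0.3695 -0.3751]
[395 201] [ 0.3127 -0.2511]
[299 201] [ 0.534  -0.1217]
[298 169] [ 0.6004 -0.2309]
```

The bail is at ≈1.45 (bar row ≈288, as predicted) and the caddy hasn't moved. Fetching spool 1.

```bash
cat >> h.py <<'E'
CC=np.array([0.463,-0.261]); CA=0.540
def pocket(k,z): return np.array([CC[0]+.088*k*np.cos(CA),CC[1]+.088*k*np.sin(CA),z])
def grab(y):
    q=down(AP)
    manip.set_gripper(1.0)
    manip.move_pose(stand(-0.0005,y,0.20),q)
    manip.servo_line(stand(-0.0005,y,0.057),feed=0.15)
    manip.set_gripper(0.0); print("grip",manip.get_opening(),manip.get_force())
    manip.servo_line(stand(-0.0005,y,0.19),feed=0.12); print("lift",manip.get_opening(),manip.get_force())
E
python3 - <<'E'
from h import *
np.set_printoptions(precision=4,suppress=True)
grab(-0.0425)
manip.servo_line(pocket(1,0.2),down(CA),feed=0.25)
img("scene","g_s");img("wrist","g_w");img("side","g_t");print(manip.get_time())
E
```

```text
grip 0.718609721436976 [-0.533  0.209  6.182]
lift 0.7191240386800714 [ 0.274   0.0356 -2.071 ]
21.775
```

View pics/g_s.png

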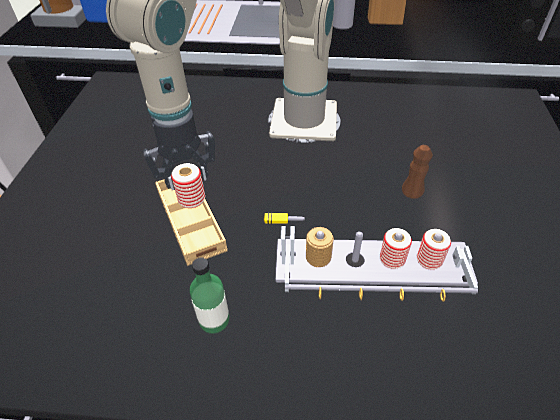

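View pics/g_w.png

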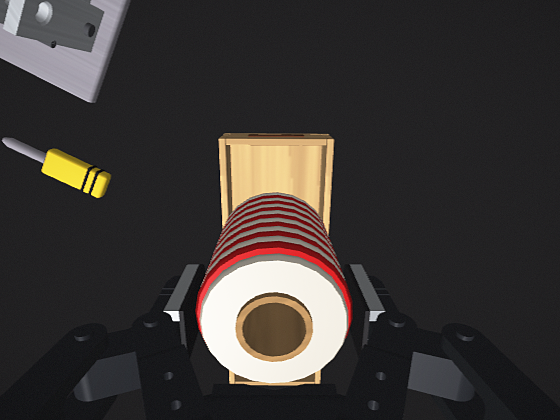

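The spool is held upright, and the wrist view shows the caddy end rim at v≈138, u 219–334. I'll check that against my caddy estimate before lowering.

Run:
```python
from h import *
np.set_printoptions(precision=4,suppress=True)
w=img("wrist")
a=onz(w,219,137,.04);b=onz(w,334,136,.04); print(a,b)
def cf(p): 
    d=np.array(p[:2])-CC; return np.array([np.cos(CA)*d[0]+np.sin(CA)*d[1],-np.sin(CA)*d[0]+np.cos(CA)*d[1]])
print(cf(a),cf(b))
manip.servo_line(pocket(1,0.057),feed=0.12); print(manip.get_force())
manip.servo_line(pocket(1,0.0515),feed=0.04); print(manip.get_force(),manip.get_tool_pos())
manip.set_gripper(0.95)
manip.servo_line(pocket(1,0.2),feed=0.25)
img("wrist","h_w");print(manip.get_time())
```

```text
[ 0.5523 -0.1497  0.04  ] [ 0.6042 -0.2341  0.04  ]
[0.1338 0.0495] [ 0.1349 -0.0496]
[-0.4775  0.033  -1.1044]
[ 0.6067 -0.3249  4.2839] [ 0.5397 -0.2162  0.0525]
24.5833
```

View pics/h_w.png

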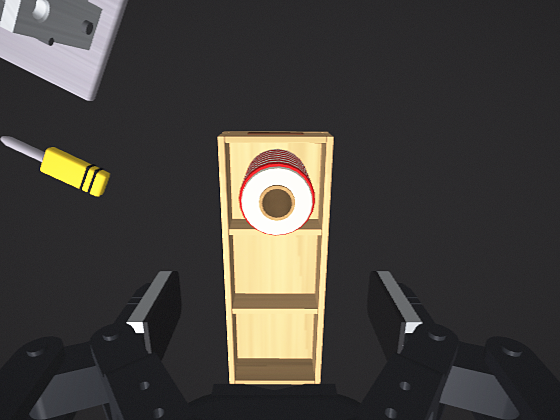

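Spool 1 stands in the far pocket at (277,200), and the caddy estimate holds to 1 mm. On to the next one, with the same check before lowering.

Run:
```python
from h import *
np.set_printoptions(precision=4,suppress=True)
grab(0.0425)
manip.servo_line(pocket(1,0.24),down(CA),feed=0.25)
s=img("scene","i_s");w=img("wrist","i_w");t=img("side");print(manip.get_time())
```

```text
grip 0.710514512711622 [ 0.2669 -0.1094  5.4555]
lift 0.7172323549819488 [ 0.593   0.5736 -2.0073]
31.3083
```

View pics/i_w.png

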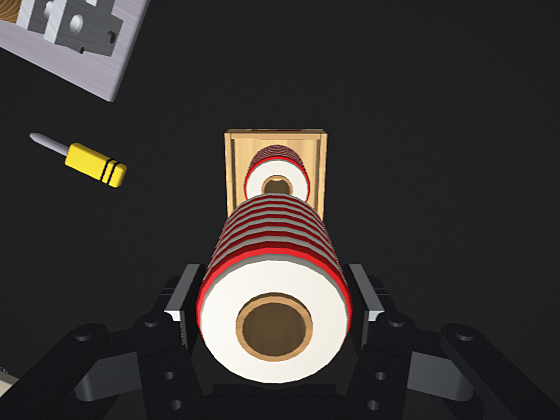

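View pics/i_s.png

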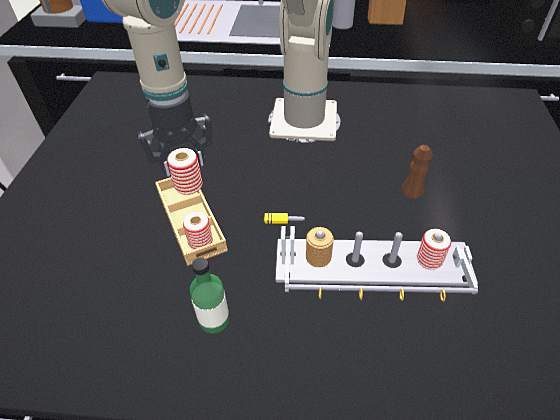

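```bash
cat >> h.py <<'E'
def cf(p): 
    d=np.array(p[:2])-CC; return np.array([np.cos(CA)*d[0]+np.sin(CA)*d[1],-np.sin(CA)*d[0]+np.cos(CA)*d[1]])
E
python3 - <<'E'
from h import *
np.set_printoptions(precision=4,suppress=True)
w=img("wrist")
e=[cf(onz(w,225,133,.04)),cf(onz(w,327,132,.04))]; print(e)
assert max(abs(e[0][0]-.135),abs(e[1][0]-.135),abs(e[0][1]-.05),abs(e[1][1]+.05))<.01
manip.servo_line(pocket(0,0.2),feed=0.2)
manip.servo_line(pocket(0,0.057),feed=0.12); print(manip.get_force())
manip.servo_line(pocket(0,0.0515),feed=0.04); print(manip.get_force(),manip.get_tool_pos())
manip.set_gripper(0.95)
manip.servo_line(pocket(0,0.2),feed=0.25)
grab(0.1275)
manip.servo_line(pocket(0,0.24),down(CA),feed=0.25)
s=img("scene","j_s");w=img("wrist","j_w");print(manip.get_time())
E
```

```text
[array([0.1327, 0.0495]), array([ 0.1339, -0.0496])]
[ 0.003  -0.1028 -2.1293]
[-0.2207 -0.1467  4.9197] [ 0.4641 -0.2616  0.0525]
grip 0.7296763522153672 [-1.0762 -0.8024  4.7846]
lift 0.7276397704473607 [ 0.6077 -0.1995 -1.9927]
42.3667
```

View pics/j_s.png

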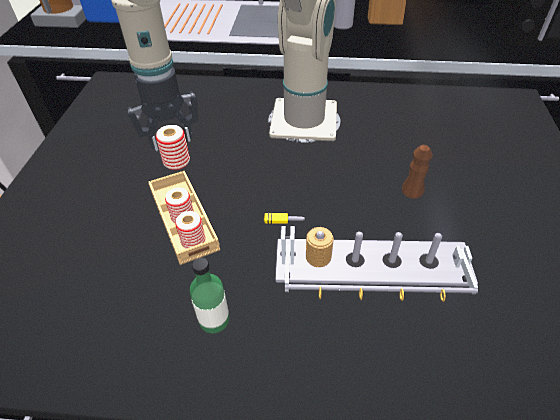

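View pics/j_w.png

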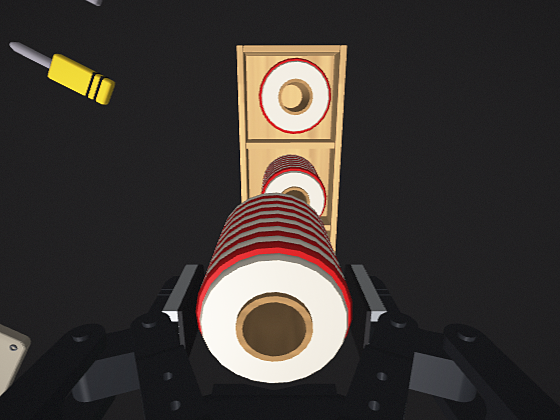

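The caddy has been knocked: its scene outline moved left by about 8 px, with both spools still upright. I'll re-measure it from the wrist and scene views.

Run:
```python
from h import *
s=img("scene");w=img("wrist");t=img("side","k_t")
crop(s,135,160,235,270,5,"k_s");crop(w,200,20,380,260,2.5,"k_w")
```

View pics/k_s.png

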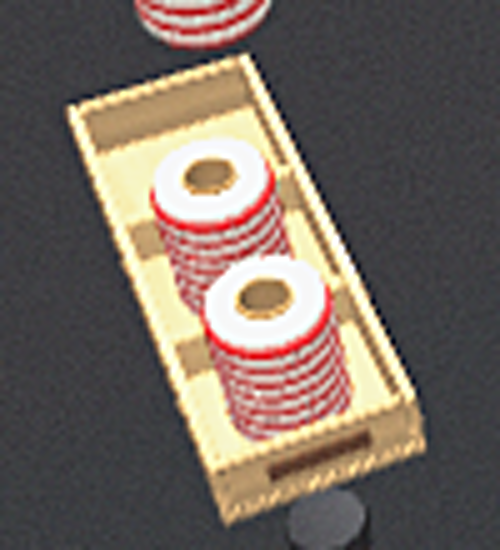

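View pics/k_w.png

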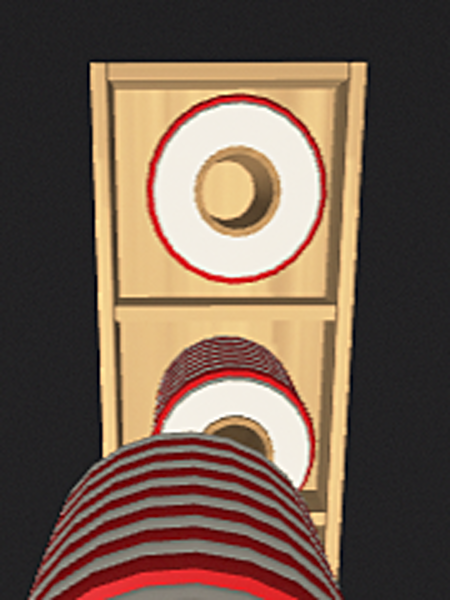

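View pics/k_t.png

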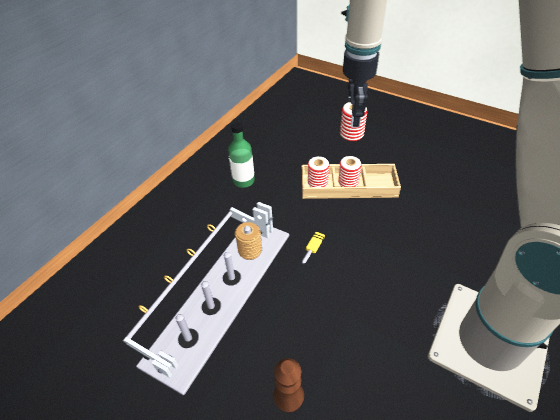

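Run:
```python
from h import *
np.set_printoptions(precision=4,suppress=True)
s=img("scene");w=img("wrist")
S=lambda x,y:(135+(x+.5)/5-.5,160+(y+.5)/5-.5)
W=lambda x,y:(200+(x+.5)/2.5-.5,20+(y+.5)/2.5-.5)
A,B,Cc,D=[onz(s,*S(*a),.04)[:2] for a in [(70,107),(247,58),(412,397),(222,467)]]
print(A,B,Cc,D,(A+B+Cc+D)/4)
for u in (D-A,Cc-B,(A-B),(D-Cc)): print(np.linalg.norm(u),np.arctan2(u[1],u[0]))
E1,E2=[onz(w,*W(*a),.04)[:2] for a in [(90,63),(367,63)]]; u=E1-E2
L1,L2=[onz(w,*W(*a),.04)[:2] for a in [(90,63),(102,430)]]
R1,R2=[onz(w,*W(*a),.04)[:2] for a in [(367,63),(342,560)]]
print("wrist",E1,E2,np.linalg.norm(u),np.arctan2(u[1],u[0])-np.pi/2,np.arctan2(*(L1-L2)[::-1]),np.arctan2(*(R1-R2)[::-1]))
a=np.mean([np.arctan2(*(L1-L2)[::-1]),np.arctan2(*(R1-R2)[::-1]),np.arctan2(u[1],u[0])-np.pi/2])
print("center", (E1+E2)/2-.135*np.array([np.cos(a),np.sin(a)]),a)
```

```text
[ 0.372  -0.3906] [ 0.3258 -0.3064] [ 0.5528 -0.1694] [ 0.6009 -0.2475] [ 0.4629 -0.2785]
0.2698844567336047 0.5586123376638314
0.26511019059225766 0.5430381458646165
0.09603481386070142 -1.0684398070803935
0.09175610023633113 -1.0186495490534824
wrist [ 0.5496 -0.1674] [ 0.6011 -0.2531] 0.09997857245304459 0.5410053056501036 0.5426304028553647 0.5510827729391699
center [ 0.4599 -0.2803] 0.544906160481546
```

The caddy moved about 19 mm in -y, to (0.4605, -0.280) with yaw 0.545. Placing the last spool there.

```bash
sed -i 's/^CC=.*/CC=np.array([0.4605,-0.280]); CA=0.545/' h.py
python3 - <<'E'
from h import *
np.set_printoptions(precision=4,suppress=True)
manip.servo_line(pocket(-1,0.2),down(CA),feed=0.2)
manip.servo_line(pocket(-1,0.057),feed=0.12); print(manip.get_force())
manip.servo_line(pocket(-1,0.0515),feed=0.04); print(manip.get_force(),manip.get_tool_pos())
manip.set_gripper(0.95)
manip.servo_line(pocket(-1,0.22),feed=0.25)
img("wrist","l_w");print(manip.get_time())
E
```

```text
[-0.1813 -0.5005 -1.6647]
[-0.7996  0.1568  8.8336] [ 0.3861 -0.3264  0.0526]
46.15
```

View pics/l_w.png

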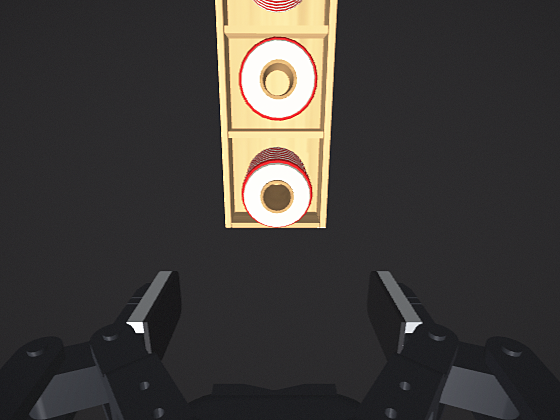

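All three red spools stand in their pockets, the last at (277,195). Now I grip the bail bar and swing it up along its arc.

Run:
```python
from h import *
np.set_printoptions(precision=4,suppress=True)
q=down(AP)
def bar(th,dz=-0.012): return stand(-0.0005+.098*np.sin(th),0,.03+.098*np.cos(th)+dz)
manip.set_gripper(0.45)
p=bar(1.45); 
manip.move_pose(p+[0,0,0.15],q)
w=img("wrist","m0")
manip.servo_line(p,feed=0.15); print(manip.get_force())
manip.set_gripper(0.0); print("grip",manip.get_opening(),manip.get_force())
for th in [1.3,1.15,1.0,.85,.7,.55,.4,.27,.14,.05,0]:
    manip.servo_line(bar(th),feed=0.08); f=manip.get_force(); print(th,f,manip.get_opening())
    if np.linalg.norm(f)>30: break
img("scene","m1");img("wrist","m2");print(manip.get_time())
```

```text
[ 0.1148 -0.1565  0.4333]
grip 0.08903942188254418 [2.7249 0.1538 3.2518]
1.3 [ 5.84    1.184  -0.1258] 0.08587930497436366
1.15 [6.1558 1.2098 2.7881] 0.09048631846293467
1.0 [7.2247 1.1536 1.8428] 0.0918597730388892
0.85 [7.6608 0.7237 5.3606] 0.08751933701999252
0.7 [7.6813 0.1982 4.3481] 0.08392648675502241
0.55 [ 8.3014 -0.433   8.9608] 0.08549917752112055
0.4 [ 7.6198 -0.5183 10.9329] 0.08548480504456686
0.27 [ 5.9279 -1.0475 18.2305] 0.08119077507758578
0.14 [ 4.9554 -0.8389 20.1082] 0.08698868786913606
0.05 [ 1.9466 -1.2231 22.3736] 0.08564152113912749
0 [ 1.5711 -1.0764 22.7626] 0.08425681867009555
53.9
```

View pics/m1.png

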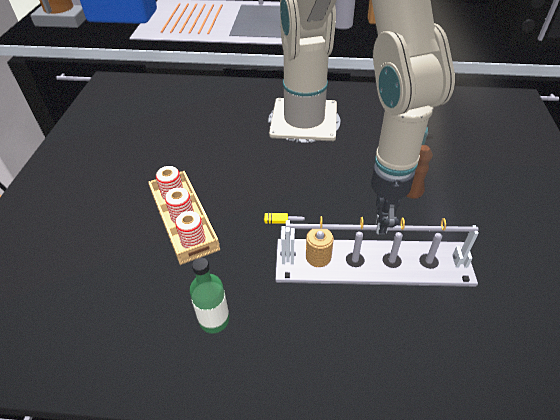

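View pics/m2.png

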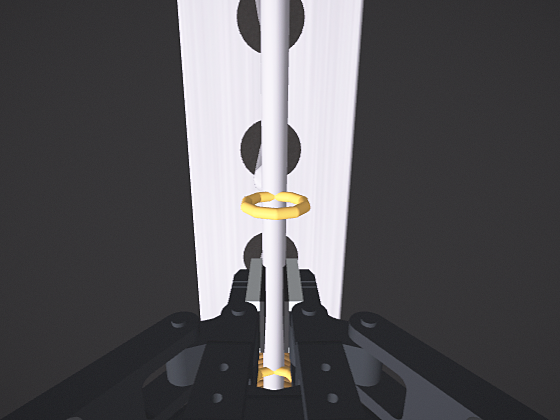

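The bail is up (bar at v≈227 in the scene view). I release it and press it against its stop with shut fingers, watching the force.

Run:
```python
from h import *
np.set_printoptions(precision=4,suppress=True)
manip.servo_line(stand(-0.0025,0,0.115),feed=0.03); print(manip.get_force())
manip.set_gripper(0.35)
manip.servo_line(stand(0.0,0,0.19),feed=0.2)
manip.servo_line(stand(0.06,0,0.19),feed=0.2)
manip.set_gripper(0.0)
manip.servo_line(stand(0.06,0,0.115),feed=0.2)
f0=manip.get_force()
manip.servo_line(stand(0.03,0,0.115),feed=0.1)
x=0.03
while x>0.0:
    x-=0.0015; manip.servo_line(stand(x,0,0.115),feed=0.05); f=manip.get_force()-f0; print(round(x,4),f)
    if abs(f[0])>9: break
manip.servo_line(stand(x+.03,0,0.115),feed=0.15)
manip.servo_line(stand(x+.03,0,0.2),feed=0.2)
manip.move_pose(stand(-0.001,-0.25,0.22),down(AM))
w=img("wrist","n_w"); img("side","n_t"); print(manip.get_time())
crop(w,200,150,350,300,4,"n_c")
```

```text
[ 1.8966 -1.4517 26.4169]
0.0285 [-0.9399 -0.8414 -0.5121]
0.027 [-0.6558 -0.5464 -0.038 ]
0.0255 [-1.9103 -1.0728 -0.8861]
0.024 [-0.0232 -0.219  -0.019 ]
0.0225 [ 0.0321 -0.956  -0.5845]
0.021 [-1.6523  0.1764 -0.8244]
0.0195 [ 1.0393  0.0517 -0.3865]
0.018 [ 5.2397  0.4675 -3.9349]
0.0165 [ 7.1077  0.4366 -5.8993]
0.015 [ 9.3563  0.5516 -6.8893]
62.9
```

View pics/n_c.png

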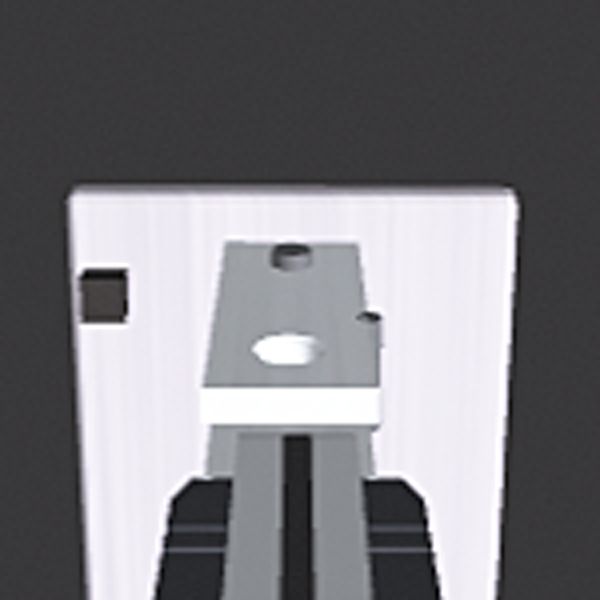

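View pics/n_t.png

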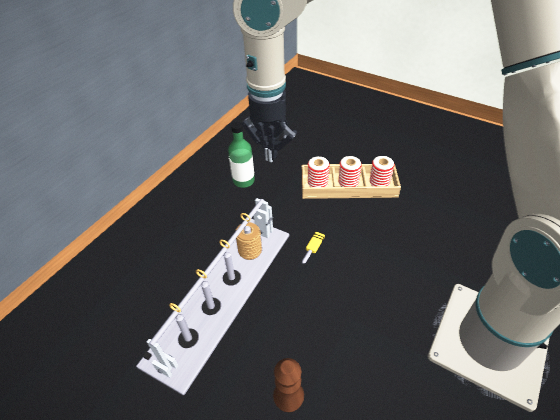

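The bail is firm against its stop (9 N with no give), all three reds are in the caddy and the jute is in place. Next I pick up the pin; I look at it first.

Run:
```python
from h import *
np.set_printoptions(precision=4,suppress=True)
manip.set_gripper(0.6)
manip.move_pose(stand(-0.13,-0.234,0.16),down(AM))
w=img("wrist","o_w")
hsv=cv2.cvtColor(w["color"],cv2.COLOR_RGB2HSV)
m=cv2.inRange(hsv,(25,150,150),(35,255,255)); m[300:]=0
m=cv2.morphologyEx(m,cv2.MORPH_CLOSE,np.ones((9,9),np.uint8))
c=max(cv2.findContours(m,cv2.RETR_EXTERNAL,cv2.CHAIN_APPROX_NONE)[0],key=cv2.contourArea)
b=cv2.boxPoints(cv2.minAreaRect(c)); ci=R.from_euler('z',-YAW).as_matrix()
for q in b: print(q,ci@(onz(w,*q,.013)-[C[0],C[1],0]))
print("tip",ci@(onz(w,274,266,.0065)-[C[0],C[1],0]))
```

```text
[262. 160.] [-0.1195 -0.2601  0.013 ]
[290. 160.] [-0.1431 -0.2601  0.013 ]
[290. 225.] [-0.144  -0.2014  0.013 ]
[262. 225.] [-0.1189 -0.2014  0.013 ]
tip [-0.1297 -0.157   0.0065]
```

View pics/o_w.png

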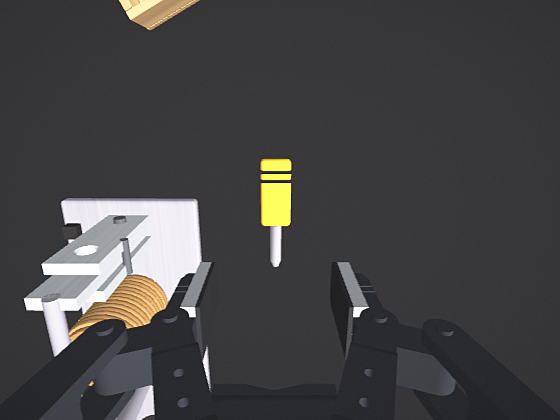

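Run:
```python
from h import *
np.set_printoptions(precision=4,suppress=True)
X,Y=-0.131,-0.235
f0=manip.get_force()
manip.servo_line(stand(X,Y,0.02),feed=0.15)
for z in (.006,.004,.002):
    manip.servo_line(stand(X,Y,z),feed=0.04); print(z,manip.get_force()-f0,manip.get_tool_pos())
manip.set_gripper(0.0); print(manip.get_opening(),manip.get_force()-f0,manip.get_tool_pos())
manip.servo_line(stand(X,Y,0.16),feed=0.12); print(manip.get_opening(),manip.get_force()-f0)
w=img("wrist","p_w"); img("scene","p_s"); t=img("side"); crop(t,200,150,360,290,5,"p_t"); print(manip.get_time())
```

```text
0.006 [-0.9524  0.7242  1.0139] [ 0.4424 -0.0476  0.0059]
0.004 [ 0.4143  0.4792 -0.0743] [ 0.4425 -0.0476  0.004 ]
0.002 [-0.4902  0.2343  0.3891] [ 0.4424 -0.0476  0.0019]
0.28471271327225106 [-1.6557 -1.0061  5.553 ] [ 0.4425 -0.0476  0.0023]
0.2847348431675242 [-0.1207  0.8393 -0.91  ]
68.1667
```

View pics/p_w.png

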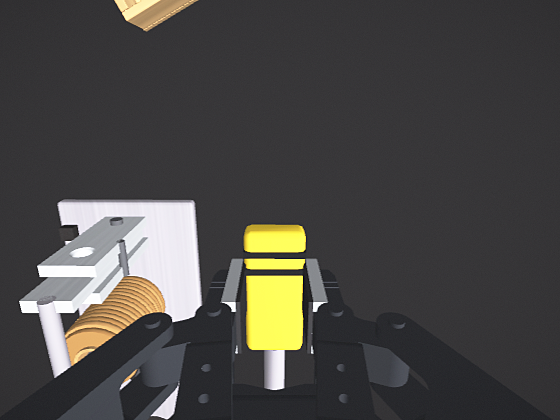

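View pics/p_t.png

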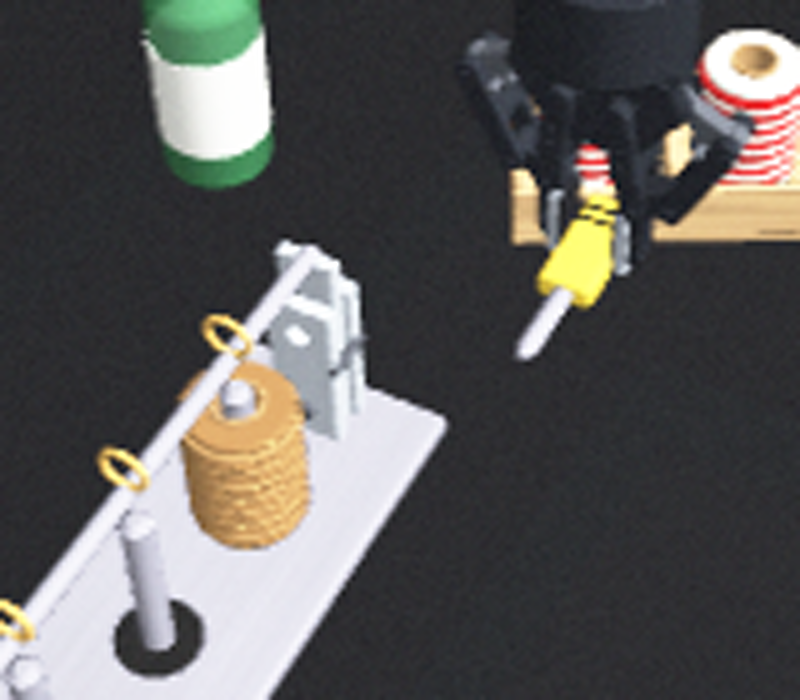

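The grip may be pitched in the jaws: its stripes moved relative to the first grasp. I'll triangulate the tip and the grip end.

Run:
```python
from h import *
s=img("scene"); w=img("wrist");t=img("side")
crop(s,230,120,330,220,6,"q_s"); crop(w,200,200,350,400,3,"q_w"); crop(t,290,180,350,240,10,"q_t")
```

```text
(no output)
```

View pics/q_s.png

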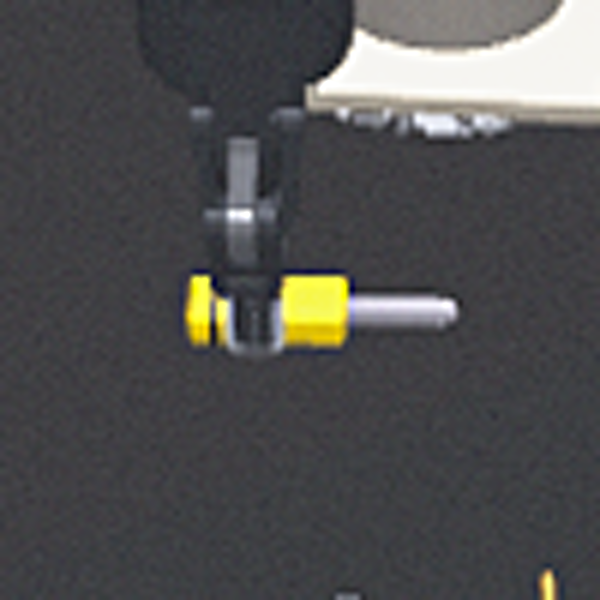

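View pics/q_w.png

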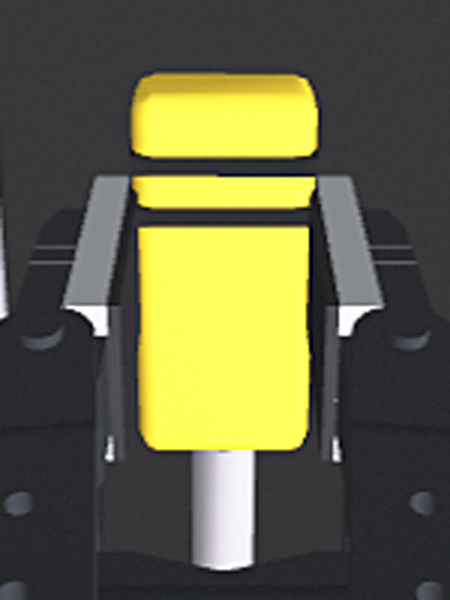

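View pics/q_t.png

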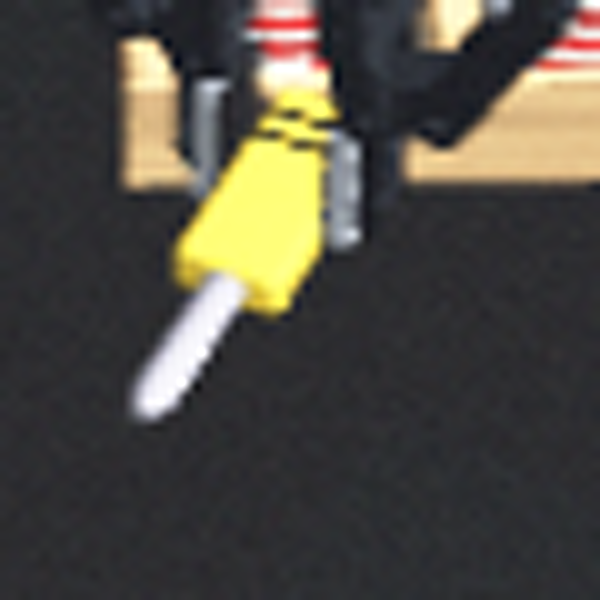

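Run:
```python
from h import *
np.set_printoptions(precision=4,suppress=True)
s=img("scene"); t=img("side"); w=img("wrist")
ci=R.from_euler('z',-YAW).as_matrix()
st=lambda p: ci@(p-[C[0],C[1],0])
S=lambda x,y:(230+(x+.5)/6-.5,120+(y+.5)/6-.5)
T=lambda x,y:(290+(x+.5)/10-.5,180+(y+.5)/10-.5)
for n,a,b in (("tip",(460,312),(146,408)),("shoulder",(350,312),(232,285)),("end",(186,308),(315,100))):
    p,e=tri(s,S(*a),t,T(*b)); print(n,st(p),e)
# bail hole / hole mouth check not visible; tcp:
print(st(manip.get_tool_pos()))
z=manip.get_tool_pos()[2]+.0045
print("shoulder in wrist",st(onz(w,200+(224+.5)/3-.5,200+(449.5)/3-.5,z+.0065)),"end",st(onz(w,200+224.5/3-.5,200+75/3,z+.0065)))
```

```text
tip [-0.1312 -0.1594  0.1643] 0.00385748093660909
shoulder [-0.1321 -0.2014  0.1631] 0.004274839753700223
end [-0.1267 -0.2618  0.1671] 4.771675688933061e-05
[-0.131  -0.2349  0.16  ]
shoulder in wrist [-0.1317 -0.2019  0.171 ] end [-0.1317 -0.2635  0.171 ]
```

The pin is level, with its axis about 4.2 mm above the TCP and its grip centre 1.5 mm ahead. I line it up with the hole and insert it, watching the force.

```bash
cat > ins.py <<'E'
from h import *
np.set_printoptions(precision=4,suppress=True)
E
python3 - <<'E'
from h import *
np.set_printoptions(precision=4,suppress=True)
ci=R.from_euler('z',-YAW).as_matrix()
st=lambda p: ci@(p-[C[0],C[1],0])
ph=np.load("pin_home.npy"); X=st(ph[:3])[0]; print(st(ph[:3]))
Z=0.0808; Y=-0.2475
manip.servo_line(stand(X,Y-.062,.16),down(AM),feed=0.2)
manip.servo_line(stand(X,Y-.062,Z),feed=0.15)
manip.servo_line(stand(X,Y-.046,Z),feed=0.1)
manip.pause(.2); f0=manip.get_force()
img("wrist","r0"); t=img("side"); crop(t,230,150,330,250,6,"r0t")
r=.046
while r>0.024:
    r-=.004; manip.servo_line(stand(X,Y-r,Z),feed=0.04); f=ci@(manip.get_force()-f0); print(round(r,4),f,st(manip.get_tool_pos())[:2])
    if abs(f).max()>12: break
print(manip.get_opening(),manip.get_time())
w=img("wrist","r1")
E
```

```text
[-0.0008 -0.2451  0.0764]
0.042 [-0.6945 -0.5223  0.0061] [-0.0007 -0.289 ]
0.038 [0.1449 0.6995 0.0512] [-0.0007 -0.285 ]
0.034 [-0.0324  0.1797  0.3491] [-0.0007 -0.281 ]
0.03 [-0.1663 -1.2888  0.1001] [-0.0007 -0.2771]
0.026 [-0.1782  0.0655  0.6293] [-0.0007 -0.2731]
0.022 [-0.7524  0.3923 -0.0122] [-0.0007 -0.2691]
0.2816763098441426 72.15
```

View pics/r0t.png

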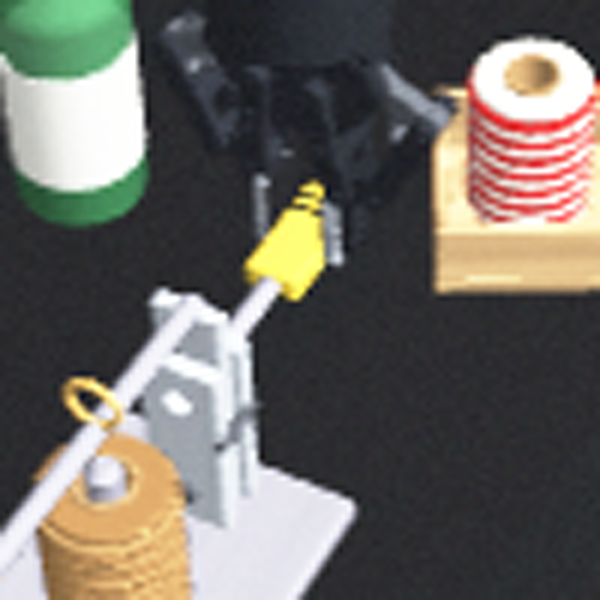

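View pics/r1.png

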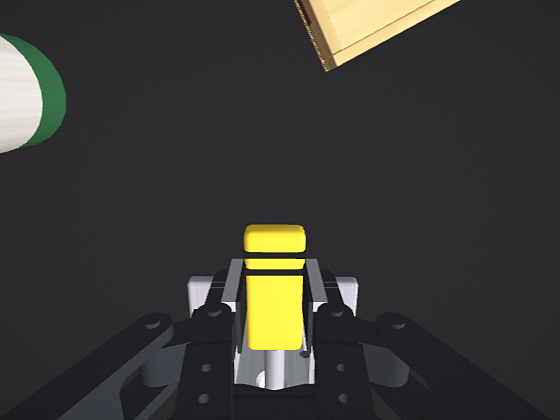

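The tip has entered the fork freely, with remaining travel at 22 mm and force below 1 N. I continue until the grip seats.

Run:
```python
from h import *
np.set_printoptions(precision=4,suppress=True)
ci=R.from_euler('z',-YAW).as_matrix()
st=lambda p: ci@(p-[C[0],C[1],0])
X=-0.0008;Z=0.0808; Y=-0.2475
f0=manip.get_force(); r=.022
while r>-0.006:
    r-=.003 if r>.005 else .001
    manip.servo_line(stand(X,Y-r,Z),feed=0.04); f=ci@(manip.get_force()-f0); print(round(r,4),f,st(manip.get_tool_pos()))
    if abs(f).max()>15: break
print(manip.get_opening(),manip.get_time())
w=img("wrist","s1"); t=img("side"); crop(t,230,150,330,250,6,"s1t")
```

```text
0.019 [-0.5544  0.5594  0.5565] [-0.0007 -0.2662  0.0809]
0.016 [-0.4756  0.2771  0.2067] [-0.0008 -0.2632  0.0809]
0.013 [ 0.1163  0.0772 -0.4705] [-0.0007 -0.2602  0.0808]
0.01 [-0.6786 -0.2469  1.0421] [-0.0008 -0.2571  0.0808]
0.007 [0.166  0.6301 0.5778] [-0.0008 -0.2542  0.0808]
0.004 [0.4148 0.1758 1.5231] [-0.0008 -0.2511  0.0808]
0.003 [0.1993 0.5246 0.5548] [-0.0008 -0.2505  0.0808]
0.002 [-0.3214 -0.3601  0.5778] [-0.0008 -0.2494  0.0808]
0.001 [-1.2133  0.9173  0.6507] [-0.0008 -0.2484  0.0808]
0.0 [-0.4597  0.3844 -0.3674] [-0.0008 -0.2474  0.0808]
-0.001 [-0.9931  0.8258 -0.6187] [-0.0008 -0.2464  0.0808]
-0.002 [-0.0982 -1.7332  0.1746] [-0.0008 -0.246   0.0808]
-0.003 [-0.7433 -4.6817  1.5957] [-0.0009 -0.246   0.0808]
-0.004 [ 0.4058 -7.1208  2.2332] [-0.0009 -0.2459  0.0808]
-0.005 [-0.2762 -8.1122  1.4262] [-0.0009 -0.246   0.0808]
-0.006 [  0.265  -10.4882   3.4215] [-0.0009 -0.2459  0.0808]
-0.007 [  0.2637 -11.3938   3.1906] [-0.0009 -0.2459  0.0808]
0.27811694661626507 76.45
```

View pics/s1t.png

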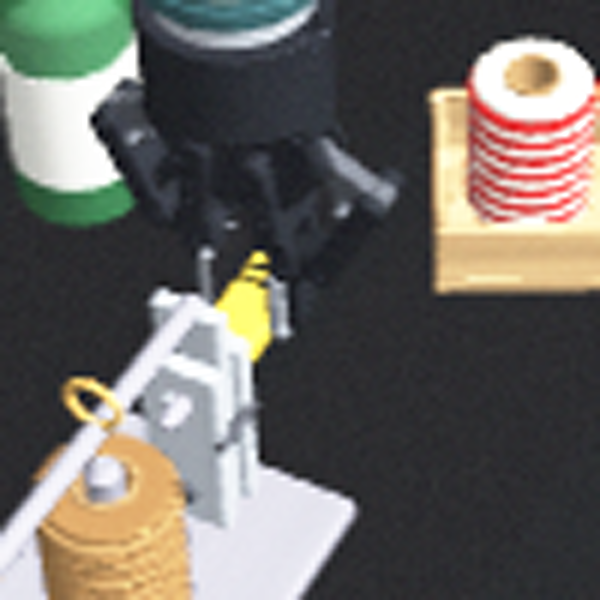

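View pics/s1.png

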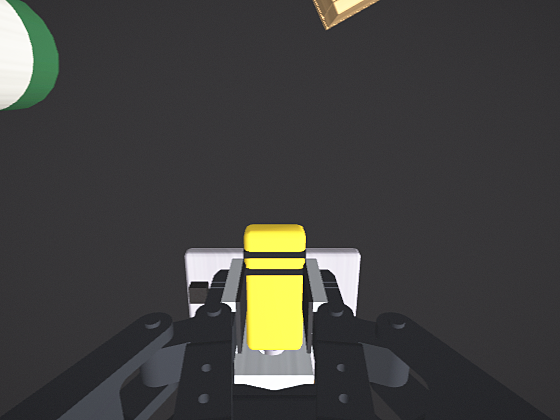

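The pin seated: a hard stop at 11 N, and its tip shows through the inner cheek. I relieve the push, release, retreat and check.

Run:
```python
from h import *
np.set_printoptions(precision=4,suppress=True)
manip.servo_line(stand(-.0008,-.2455,.0808),feed=0.04)
manip.set_gripper(0.65)
manip.servo_line(stand(-.0008,-.2455,.16),feed=0.1)
manip.servo_line(stand(-.001,-.25,.22),feed=0.2)
w=img("wrist","t_w")
ci=R.from_euler('z',-YAW).as_matrix()
hsv=cv2.cvtColor(w["color"],cv2.COLOR_RGB2HSV)
m=cv2.inRange(hsv,(25,150,150),(35,255,255)); m[300:]=0
m=cv2.morphologyEx(m,cv2.MORPH_CLOSE,np.ones((9,9),np.uint8))
c=max(cv2.findContours(m,cv2.RETR_EXTERNAL,cv2.CHAIN_APPROX_NONE)[0],key=cv2.contourArea)
for q in cv2.boxPoints(cv2.minAreaRect(c)): print(q,ci@(onz(w,*q,.0915)-[C[0],C[1],0]))
manip.move_pose([0.35,0,0.35],down(AM)) if manip.solve_ik([0.35,0,0.35],down(AM)) is not None else None
s=img("scene","t_s");t=img("side","t_t");crop(s,245,205,485,295,3.3,"t_c");crop(t,130,185,300,395,2.8,"t_c2"); print(manip.get_time())
```

```text
[260. 168.] [ 0.0096 -0.2733  0.0915]
[289. 168.] [-0.0134 -0.2733  0.0915]
[289. 236.] [-0.0142 -0.2148  0.0915]
[260. 236.] [ 0.0103 -0.2148  0.0915]
78.775
```

View pics/t_w.png

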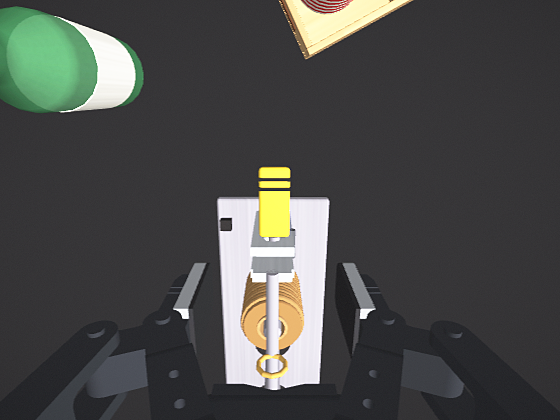

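View pics/t_s.png

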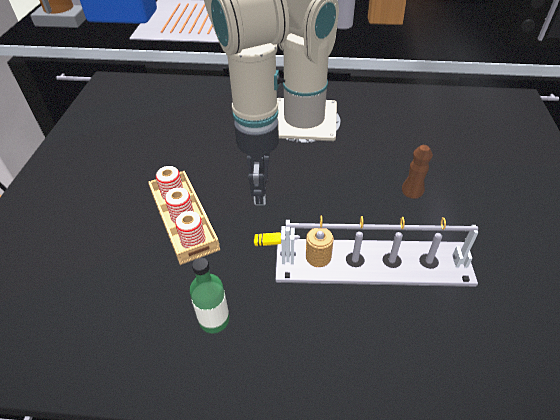

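View pics/t_c.png

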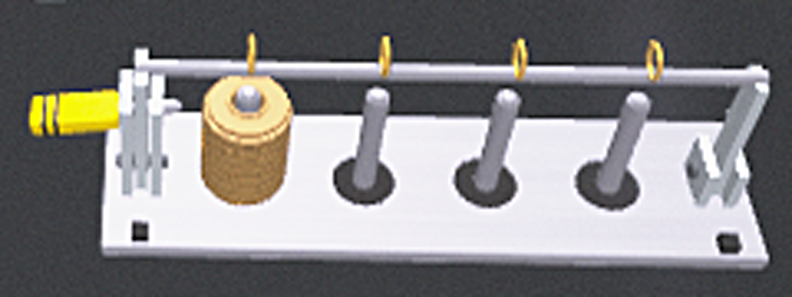

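View pics/t_t.png

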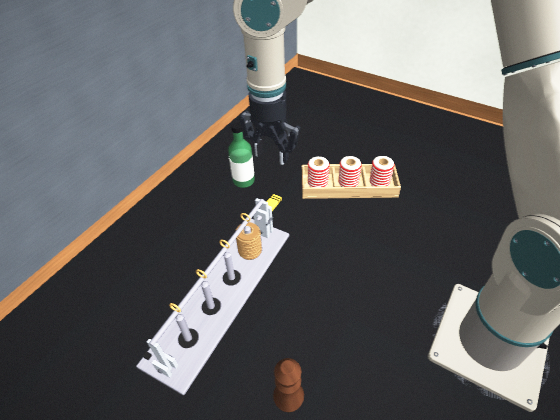

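The pin grip reads within 1 mm of its start pose, the bar is where it began, and the reds, jute, mill and bottle look right. Handing in.

Run:
```python
from h import *
manip.pause(0.3); print(manip.get_force(),manip.get_joint_velocities().max() if hasattr(manip.get_joint_velocities(),'max') else 0)
print(manip.finish_job())
```

```text
[-0.29860606 -0.09334583  0.06086434] 0.0007819499645055721
the job is handed in; nothing more can be done
None
```

The whole task was carried out and handed in at about 79 s on the robot's clock; the hand-in reports no verdict.

- **What was done:** I drew the pin and laid it on the counter, then pushed the bail back to its stop. I stood the three red-and-white spools in the three caddy pockets. Then I gripped the bail bar, swung it up, pressed it against its stop with 9 N, and pushed the pin in until its grip stopped against the fork at about 11 N.
- **Caddy knock:** The caddy was shifted about 19 mm while I fetched the last spool. I re-measured it before placing that spool; the two already placed stayed upright.
- **Last checks, from the cameras:**
  - The pin grip reads within 1 mm of where it started, with its tip showing through the inner cheek.
  - The bail bar lines up with its starting picture.
  - The three reds stand upright, and the jute, mill and bottle look unmoved.
  - The arm was clear and at rest.
- **Disagreements:** No check failed. Laying the pin down gave an unexpected 9.5 N contact and shifted it about 2 mm in the jaws. I corrected for that when I picked it up again.

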